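# Clear the sawing board and hold an angle offcut for the cut

### The job

Get the sawing board ready for the next cut: with the scraper block, sweep all four small dark sawn-off slices along the fence and off the bed's open end into the scrap tray (no fingers on the slices), then put the scraper back down on the desk. Set the big piece of aluminium angle on the bed with one leg flat on it, the back of its upright leg against the fence and its end up against the length stop. Then hold it there for the saw: with the fingers press it firmly down on the bed and against the fence at once with one diagonal push, and finish while still pressing; leave the solder spool, the multimeter and the roll of tape where they are.

Things in the scene. Friction and masses are not known exactly. Their poses are not given: they have to be found in the camera images.
- bed_mid (a point): Centre of the top face of the sawing board's plywood bed, 100 (x) by 300 (y) mm, top 36 mm above the desk; the board is fixed. Axes: x from the open near edge to the fence, y along the fence towards the stop, z up. The fence's working face is the plane x = +35 mm. The bed's end at y = -150 mm is open, with the scrap tray against it.
- bed: The plywood bed, the table that the work is pressed on (origin 36 mm below bed_mid, same axes).
- fence: The beech fence along the bed's whole far edge: 20 mm high above the bed, 15 mm thick, with a narrow saw kerf across it at y = +20 mm (origin and axes as body bed).
- tray_mid (a point): Centre of the floor of the grey sheet-metal scrap tray, fixed beside the open end of the bed: 108 (x) by 88 (y) mm outside, rim 28 mm above the desk (8 mm below the bed's top), floor 4 mm above the desk. Axes as the board.
- stop_face (a point): Length stop: at bed level, where the stop's working face (looking to -y) meets the fence's working face. Axes as the board; the workpiece belongs on the -x, -y side. The stop is set 55 to 105 mm from the bed's centre towards +y, differently each time.
- angle_leg (a point): Workpiece: offcut of aluminium angle (L section), 120 mm long (y), legs 50 by 50, 8 mm thick, about 0.24 kg, standing on one leg on the desk. The point is the middle of the upright leg, 25 mm above the underside; z up, x points out of its back (back face at x = +4 mm). The flat leg reaches to x = -46 mm, its top at z = -17 mm. Seated, it is at x -4, y -60, z +25 mm from stop_face, equal axes.
- angle: The same aluminium angle; origin at the centre of its underside (-21, 0, -25 mm from angle_leg). A push into its inner corner, on the flat leg and against the upright leg, loads bed and fence together; friction under the flat leg (about 0.3, smooth metal on waxed wood) takes a part of the forward push.
- scraper_mid (a point): Scraper block: light beech grip on a black rubber foot (78 by 24, 11 mm high), in all 80 (x) by 27 (y) by 46 (z) mm, 0.11 kg, standing upright on the desk. The point is its centre, 23 mm above its underside. Grip it across its 27 mm (y); the long side x is the sweeping width.
- scraper: The same scraper block, origin at the centre of its underside.
- slice0_mid (a point): Sawn-off L-shaped slice of dark steel angle 1 of 4, lying flat on the bed near the fence, 21 by 21 mm, 11 mm high, 12 g; its centre, halfway up.
- slice1_mid (a point): Sawn-off L-shaped slice of dark steel angle 2 of 4, lying flat on the bed near the fence, 21 by 21 mm, 9 mm high, 12 g; its centre, halfway up.
- slice2_mid (a point): Sawn-off L-shaped slice of dark steel angle 3 of 4, lying flat on the bed near the fence, 21 by 21 mm, 13 mm high, 12 g; its centre, halfway up.
- slice3_mid (a point): Sawn-off L-shaped slice of dark steel angle 4 of 4, lying flat on the bed near the fence, 21 by 21 mm, 10 mm high, 12 g; its centre, halfway up.
- slice0: The same slice (origin at its underside).
- slice1: The same slice (origin at its underside).
- slice2: The same slice (origin at its underside).
- slice3: The same slice (origin at its underside).
- board: The whole sawing board on its rubber feet with bed, fence and scrap tray; origin on the desk under the bed's centre. A tall microscope stands fixed on the desk about 0.2 m behind the tray; bring the arm in round its front.
- solder_spool: Bystander: spool of solder, 52 mm across, 35 mm high, standing; leave it alone.
- multimeter: Bystander: black multimeter, 46 by 62 by 125 mm, standing; leave it alone.
- masking_tape: Bystander: roll of cream masking tape, 109 mm across, 24 mm high; leave it alone.
- stop: The length stop, a rigid aluminium saddle with a black thumb screw, clamped over the fence: its block reaches 34 mm out from the fence, is 18 mm long, 29 mm high over the bed; the thumb screw, above the fence, reaches 40 mm over the bed. Origin as stop_face.

How it is judged:
On the way, in this order (a step that is already met when the one before it is completed fails the run):
1. the scraper block, held in the fingers, pushes a slice (contact force between the fingers and scraper above 1 N and (contact force between scraper and slice0 above 0.02 N or contact force between scraper and slice1 above 0.02 N or contact force between scraper and slice2 above 0.02 N or contact force between scraper and slice3 above 0.02 N)).
2. all four slices lie in the scrap tray, the scraper still in the fingers (height (world z) of each of slice0_mid, slice1_mid, slice2_mid, slice3_mid below 0.034 m and x of slice0_mid in the frame of tray_mid between -0.053 and 0.053 m and y of slice0_mid in the frame of tray_mid between -0.043 and 0.043 m and x of slice1_mid in the frame of tray_mid between -0.053 and 0.053 m and y of slice1_mid in the frame of tray_mid between -0.043 and 0.043 m and x of slice2_mid in the frame of tray_mid between -0.053 and 0.053 m and y of slice2_mid in the frame of tray_mid between -0.043 and 0.043 m and x of slice3_mid in the frame of tray_mid between -0.053 and 0.053 m and y of slice3_mid in the frame of tray_mid between -0.043 and 0.043 m and contact force between the fingers and scraper above 1 N), for 0.1 s.
3. the scraper block stands or lies on the desk, let go (height (world z) of scraper_mid below 0.034 m and contact force between the fingers and scraper below 0.05 N and contact force between scraper and board below 0.05 N and linear speed of scraper below 0.03 m/s), for 0.1 s.
4. the angle sits on the bed, against fence and stop, pressed by the fingers down and against the fence at once (x of angle_leg in the frame of stop_face between -0.0065 and 0 m and y of angle_leg in the frame of stop_face between -0.0635 and -0.055 m and z of angle_leg in the frame of stop_face below 0.028 m and angle between the y axis of angle_leg and the y axis of stop_face, either way round below 0.03 rad and angle between angle_leg's own z axis and vertical below 0.03 rad and contact force between angle and fence above 3 N and contact force between angle and bed above 5 N and contact force between the fingers and angle above 4 N), for 0.3 s.
At the end, for the whole second after the job is handed in: Angle flat on the bed (3 mm), back to the fence (2.5 mm, 0.03 rad), end at the stop (3.5 mm), still; the fingers push it (over 4 N) so that it bears on fence (over 3 N) and bed (over 5 N). All slices in the tray; scraper let go on the desk, clear of board and angle (all of step 4 and height (world z) of each of slice0_mid, slice1_mid, slice2_mid, slice3_mid, scraper_mid below 0.034 m and x of slice0_mid in the frame of tray_mid between -0.053 and 0.053 m and y of slice0_mid in the frame of tray_mid between -0.043 and 0.043 m and x of slice1_mid in the frame of tray_mid between -0.053 and 0.053 m and y of slice1_mid in the frame of tray_mid between -0.043 and 0.043 m and x of slice2_mid in the frame of tray_mid between -0.053 and 0.053 m and y of slice2_mid in the frame of tray_mid between -0.043 and 0.043 m and x of slice3_mid in the frame of tray_mid between -0.053 and 0.053 m and y of slice3_mid in the frame of tray_mid between -0.043 and 0.043 m and linear speed of angle below 0.01 m/s and contact force between scraper and board below 0.05 N and contact force between scraper and angle below 0.05 N and contact force between the fingers and scraper below 0.05 N); the arm keeps its last pose, push and grip.
It fails at once if a bystander is shoved more than 20 mm or tipped (distance of any of solder_spool, multimeter, masking_tape from where it was at the start of the episode above 0.02 m or angle between multimeter's own z axis and vertical above 0.5 rad).
It fails at once if the fingers push or pick a slice themselves (contact force between the fingers and slice0 above 2 N or contact force between the fingers and slice1 above 2 N or contact force between the fingers and slice2 above 2 N or contact force between the fingers and slice3 above 2 N).
It fails at once if the angle is rammed with more than 80 N (contact force between angle and fence above 80 N or contact force between angle and bed above 80 N or contact force between angle and stop above 80 N).
It also fails if it takes over 72 s, if anything falls off the work surface, if the arm or the gripper's body presses on something with over 40 N, if the wrist force passes 120 N, or if a joint passes its speed limit or range.

### The arm

A 6-joint arm with a two-finger parallel gripper is mounted at the origin on a cart in front of the work surface, level with it; the furniture and walls round the work are solid. World frame = base frame: x ahead of the robot, y to its left, z up, the work surface at z = 0. Lengths are in m, angles in rad, forces in N, time in s.
With the tool pointing down it reaches from about 0.325 to 0.85 m from the base axis. Payload 15.5 kg.
Tool frame: the origin (TCP) lies on the centre line of the jaws, within the pads' length; the fingertips stand 25 mm ahead of it and the grasp point (between the pads) lies 6 mm ahead of it; x points along the fingers, y is the direction in which the jaws open and shut, and the axes are right-handed (so a half turn about x gives the same grasp; the last joint's range is limited). The gripper opens to 91 mm and grips with 3 to 60 N. Pads are 32 mm wide; open, the fingers measure 118 mm over their backs; the gripper's body (76 mm by 178 mm) begins 60 mm behind the grasp point.
Start: joints at [-1.312, 0.494, 1.345, -0, 1.302, -0.096], TCP at [0.217, -0.586, 0.239] pointing down, gripper open.
Joint ranges: [-2.91, 2.91], [-0.82, 2.16], [0.22, 2.67], [-1.22, 4.37], [0.12, 2.79], [-3.08, 3.08]. Speed limits (rad/s): [1.89, 1.89, 2.57, 3.01, 3.01, 3.01].

### API

Orientations are given as a unit quaternion [x, y, z, w].
In Python, from station import robot gives the robot as it stands. Calls block until the motion is done:
- robot.move_ptp(position, orientation): joint-space move of the TCP to a pose.
- robot.move_linear(position, attitude=None, max_speed=0.15): straight line of the TCP; attitude=None keeps the orientation; max_speed is the mean speed in m/s.
- robot.move_j(angles): joint-space move.
- robot.move_gripper(opening): finger opening in m; the grip force is fixed at half the most; returns when the fingers have stopped.
- robot.dwell(seconds).
- robot.inverse_kinematics(position, orientation): joint angles nearest the present ones, or None.
- robot.grab_frame(name): name is "side" or "top"; returns the picture (400x640x3 uint8, red, green, blue); there is no depth.
- robot.camera_model(name): a dict with "camera_matrix" (3x3 intrinsics, pixels), "k1" (the pictures are not rectified: a ray, as slopes to the right and down, at radius r is drawn at 1 + k1 r^2 times it, then the intrinsics apply), "R" (3x3) and "t" (3): a world point X has camera coordinates R X + t. Camera axes: x right, y down, z forward; pixel columns grow to the right and rows downward; lengths in m; the calibration is good to about 2 mm. A picture is of the moment at which its call begins. camera_model takes no time and is no camera call.
A pose or a line that the arm cannot do raises robot.PlanningError and nothing moves.
- robot.job_done(): hands the job in, once; it reports no verdict.
Readings, each from a call of its own:
- robot.current_time(): time.
- robot.current_q(): joint angles.
- robot.current_qd(): joint speeds.
- robot.current_joint_efforts(): joint torques, N m.
- robot.current_ee_pos(): TCP position.
- robot.current_ee_rot(): TCP orientation.
- robot.current_contact_force(): force on the tool from outside, world axes, zero at the start.
- robot.current_torque(): the same for the moment, N m.
- robot.current_gripper_width(): finger opening in m.
Only numpy, scipy, OpenCV 4.12 (cv2) and the standard library are available. Lean on these libraries where they do the work, as an engineer would, in place of code of your own. Each camera call takes 0.05 s, during which the arm holds its last target.

## Working session

There is one attempt and no reset: what is moved stays moved. The work goes in short steps, each a Python script; the robot and the scene stay as the last script left them, time stands still between calls to the robot, and variables do not carry over. Pictures are saved under pics/ and viewed, and the job is handed in when it is done.

```bash
ls; mkdir -p pics; python3 - <<'E'
from station import robot
import cv2
for n in("side","top"):
    f=robot.grab_frame(n); cv2.imwrite(f"pics/{n}0.png",f[:,:,::-1])
    c=robot.camera_model(n); print(n,c)
print(robot.current_time(),robot.current_ee_rot(),robot.current_gripper_width())
E
```

```text
pics
side {'camera_matrix': array([[503.32549243,   0.        , 323.71029135],
       [  0.        , 503.32549243, 205.37933437],
       [  0.        ,   0.        ,   1.        ]]), 'k1': -0.1337585343167629, 'R': array([[ 0.97904495, -0.20347082, -0.00840297],
       [-0.10711471, -0.47943479, -0.87101591],
       [ 0.17319765,  0.85366381, -0.49118293]]), 't': array([-0.55646914,  0.04685123,  1.40387456])}
top {'camera_matrix': array([[472.08739635,   0.        , 321.17932168],
       [  0.        , 472.08739635, 193.36657316],
       [  0.        ,   0.        ,   1.        ]]), 'k1': -0.10812141236995781, 'R': array([[ 4.86825630e-03, -9.99987936e-01, -6.54176368e-04],
       [-9.93826388e-01, -4.76574753e-03, -1.10844025e-01],
       [ 1.10839570e-01,  1.18975486e-03, -9.93837600e-01]]), 't': array([-0.15644036,  0.54985914,  1.26893322])}
0.1 [-0.69605132 -0.12479875  0.69609629 -0.12404753] 0.09132723692927423
```

View pics/side0.png

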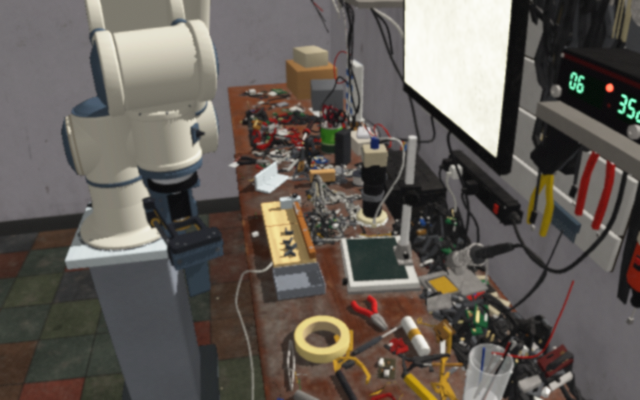

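View pics/top0.png

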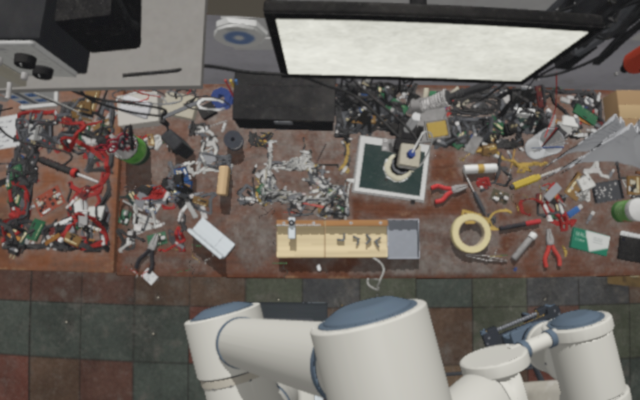

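The top view shows the bed at about (277–388, 220–258), the tray at (403,238) and the stop at (292,230). The angle is at (212,238), and the beech scraper is probably at (222,180). I'll zoom in on those.

```bash
cat > h.py <<'E'
import numpy as np, cv2
from station import robot
def ray(n,u,v):
    c=robot.camera_model(n);K=c["camera_matrix"]
    # drawn = s*(1+k1 r^2), r of undistorted slope
    p=cv2.undistortPoints(np.array([[[u,v]]],float),K,np.array([c["k1"],0,0,0,0.]))[0,0]
    R=np.array(c["R"]);t=np.array(c["t"])
    return -R.T@t, R.T@np.array([p[0],p[1],1.])
def atz(n,u,v,z):
    o,d=ray(n,u,v); return o+d*(z-o[2])/d[2]
def proj(n,X):
    c=robot.camera_model(n)
    p,_=cv2.projectPoints(np.array(X,float).reshape(-1,3),cv2.Rodrigues(np.array(c["R"]))[0],np.array(c["t"]),c["camera_matrix"],np.array([c["k1"],0,0,0,0.]))
    return p[:,0]
def crop(f,x0,y0,x1,y1,s,name):
    cv2.imwrite(name,cv2.resize(f[y0:y1,x0:x1,::-1],None,fx=s,fy=s,interpolation=cv2.INTER_CUBIC))
E
python3 - <<'E'
from h import *
im=cv2.imread("pics/top0.png")[:,:,::-1]
crop(im,265,205,425,275,5,"pics/t_bed.png")
crop(im,180,150,300,270,5,"pics/t_ang.png")
s=cv2.imread("pics/side0.png")[:,:,::-1]
crop(s,225,120,385,240,5,"pics/s_ang.png")
E
```

```text
(no output)
```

View pics/t_bed.png

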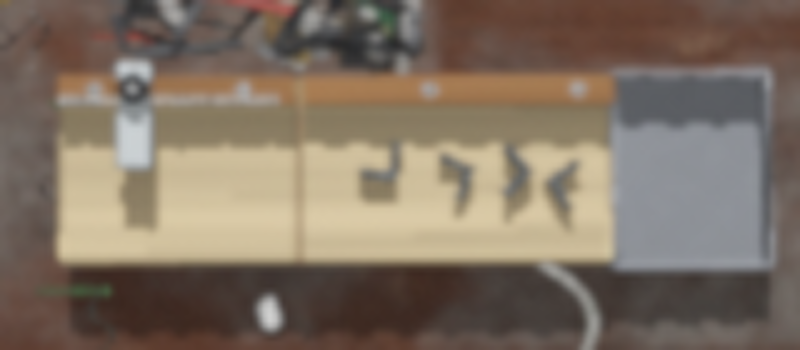

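View pics/t_ang.png

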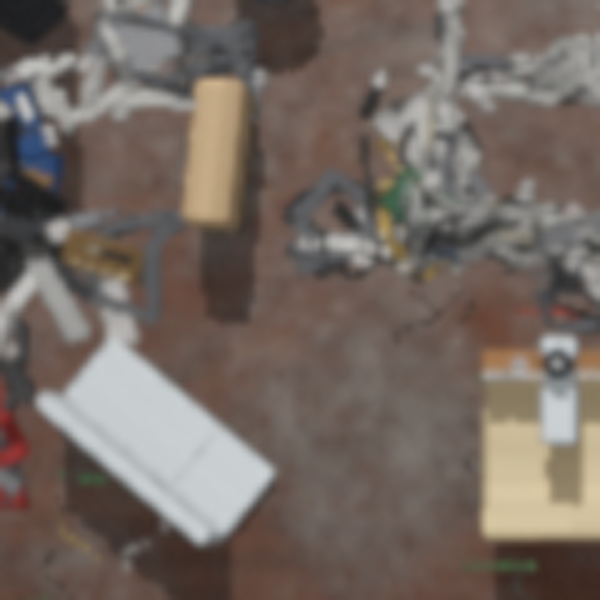

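View pics/s_ang.png

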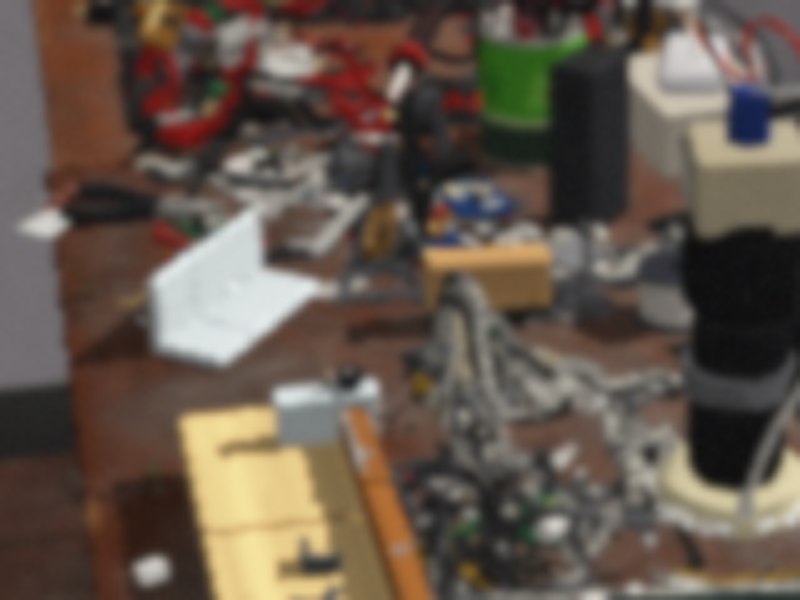

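The slices are at about (341,241), (357,240), (368,240) and (378,241) in top. The scraper block runs along the image's vertical axis at (223,180). The angle's upright leg is at its lower left. Next I'll compute positions.

```bash
python3 - <<'E'
from h import *
np.set_printoptions(precision=4,suppress=True)
def T(x,y,z,o=(180,150)): return atz("top",o[0]+(x+.5)/5-.5,o[1]+(y+.5)/5-.5,z)
print("scraper top corners",*[T(*p,.046) for p in((198,78),(248,82),(238,228),(184,221))],sep="\n")
print("angle outline")
print("flat far L/R z8mm",T(118,342,.008),T(275,472,.008))
print("upright top outer L, outer R, inner R",T(38,400,.05),T(193,545,.05),T(222,530,.05), T(50,390,.05))
b=lambda x,y,z:T(x,y,z,(265,205))
print("bed near L, near R",b(58,263,.036),b(612,265,.036))
print("fence top far L,R",b(58,74,.056),b(612,74,.056),"near edge", b(58,103,.056),b(612,104,.056))
print("kerf",b(299,264,.036),"stop R corner",b(152,170,.065),b(118,170,.065))
print("tray",*[b(*p,.028) for p in((613,268),(773,270),(770,68))],sep="\n")
for p in((382,175),(462,180),(516,175),(565,190)): print("slice",b(*p,.045))
E
```

```text
scraper top corners
[0.6256 0.1274 0.046 ]
[0.6234 0.0995 0.046 ]
[0.5426 0.1028 0.046 ]
[0.5463 0.1327 0.046 ]
angle outline
flat far L/R z8mm [0.482  0.1768 0.008 ] [0.4103 0.0864 0.008 ]
upright top outer L, outer R, inner R [0.4477 0.2094 0.05  ] [0.3706 0.1223 0.05  ] [0.3788 0.1067 0.05  ] [0.4532 0.2029 0.05  ]
bed near L, near R [ 0.3755 -0.0328  0.036 ] [ 0.3757 -0.3331  0.036 ]
fence top far L,R [ 0.4768 -0.0334  0.056 ] [ 0.4782 -0.3311  0.056 ] near edge [ 0.4613 -0.0336  0.056 ] [ 0.4621 -0.3309  0.056 ]
kerf [ 0.3757 -0.1633  0.036 ] stop R corner [ 0.4256 -0.0849  0.065 ] [ 0.4255 -0.0669  0.065 ]
tray
[ 0.3738 -0.3347  0.028 ]
[ 0.3727 -0.4226  0.028 ]
[ 0.4833 -0.4225  0.028 ]
slice [ 0.4239 -0.2078  0.045 ]
slice [ 0.4213 -0.251   0.045 ]
slice [ 0.4241 -0.2802  0.045 ]
slice [ 0.4161 -0.3066  0.045 ]
```

```bash
cat > fit.py <<'E'
from h import *
from scipy.optimize import least_squares
# angle local: frame of angle (underside centre): x out of back; back face x=+25, flat tip x=-25; y +-60
loc={'bnT':(.025,-.06,.05),'bfT':(.025,.06,.05),'inT':(.017,-.06,.05),'ifT':(.017,.06,.05),'tn':(-.025,-.06,.008),'tf':(-.025,.06,.008),'bn0':(.025,-.06,0),'bf0':(.025,.06,0),'tn0':(-.025,-.06,0)}
def W(k,p):
    x,y,a=p;l=loc[k];return [x+np.cos(a)*l[0]-np.sin(a)*l[1],y+np.sin(a)*l[0]+np.cos(a)*l[1],l[2]]
if __name__=="__main__":
    t=lambda x,y:(180+x/5,150+y/5); s=lambda x,y:(225+x/5,120+y/5)
    # y axis dir chosen: back dir a ~ 140deg => y axis = a+90=230deg (towards -x,-y) so 'f' end is near the camera low-y end
    obs=[('top','tn',t(118,342)),('top','tf',t(275,472)),('top','bnT',t(38,398)),('top','bfT',t(195,545)),('side','bfT',s(150,287)),('side','bnT',s(257,210)),('side','tf',s(222,362)),('side','tn',s(322,282)),('side','bf0',s(152,350))]
    r=lambda p:np.concatenate([proj(c,W(k,p))[0]-np.array(o)for c,k,o in obs])
    q=least_squares(r,[.43,.15,np.radians(140)],loss='soft_l1')
    print(q.x,np.degrees(q.x[2]));print(r(q.x).reshape(-1,2).round(1).tolist())
    im=cv2.imread("pics/top0.png")
    big=cv2.resize(im[150:270,180:300],None,fx=5,fy=5,interpolation=cv2.INTER_CUBIC)
    for a,b in(('bnT','bfT'),('inT','ifT'),('tn','tf'),('bnT','inT'),('bfT','ifT')):
        A,B=[((proj('top',W(k,q.x))[0]-[180,150]+.5)*5).astype(int) for k in(a,b)]
        cv2.line(big,A.tolist(),B.tolist(),(0,0,255),1)
    cv2.imwrite("pics/fit.png",big)
E
python3 fit.py
```

```text
[0.43042591 0.14579774 2.44090033] 139.85328738536413
[[0.1, -2.6], [0.5, -0.6], [0.2, -0.8], [1.5, -1.1], [-1.4, -2.0], [-1.4, -1.0], [-1.5, -1.5], [-0.8, -0.7], [-0.6, -0.2]]
```

View pics/fit.png

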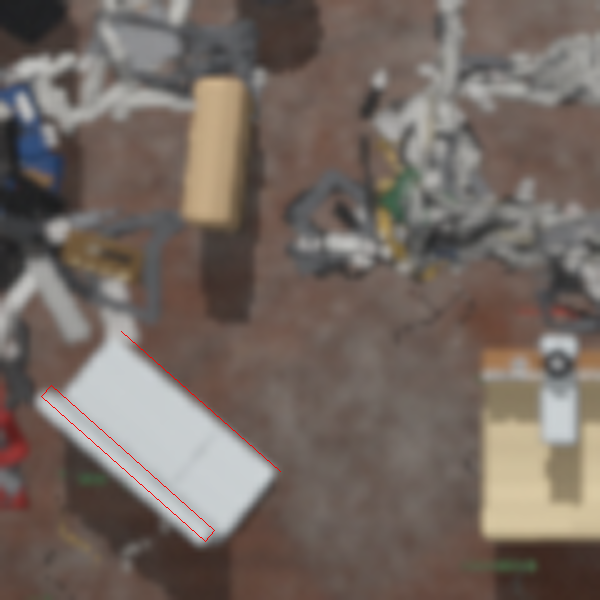

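```bash
cat >> h.py <<'E'
from scipy.spatial.transform import Rotation as Ro
def quat(yaw,tilt=0.):
    """tool down; jaw dir at yaw (world). """
    j=np.array([np.cos(yaw),np.sin(yaw),0]);x=np.array([0,0,-1.])
    return Ro.from_matrix(np.column_stack([x,j,np.cross(x,j)])).as_quat()
E
python3 - <<'E'
from h import *
np.set_printoptions(precision=4,suppress=True)
print(atz("side",342,164,0),atz("side",586/5+225,62/5+120,.125), "top of dark blob",atz("top",175,142,.125),atz("top",232,139,.035))
print(Ro.from_quat(robot.current_ee_rot()).as_matrix())
for n,p,yaw in(("scr",(.5845,.1155,.046),np.pi/2-.054),("scr'",(.5845,.1155,.046),-np.pi/2-.054),("bed",(.42,-.17,.08),np.pi/2),("bed'",(.42,-.17,.08),-np.pi/2),("tray'",(.42,-.35,.08),-np.pi/2),("ang",(.40,.16,.03),np.radians(140)),("ang'",(.40,.16,.03),np.radians(-40)),("pl",(.457,-.145,.08),0),("pl'",(.457,-.145,.08),np.pi)):
    q=robot.inverse_kinematics(p,quat(yaw));print(n,None if q is None else np.array(q))
im=cv2.imread("pics/top0.png")[:,:,::-1];crop(im,130,90,330,200,4,"pics/t_far.png")
E
```

```text
[0.6829 0.2419 0.    ] [0.6769 0.2189 0.125 ] top of dark blob [0.6734 0.229  0.125 ] [0.7018 0.0961 0.035 ]
[[-0.0002  0.3464 -0.9381]
 [ 0.001  -0.9381 -0.3464]
 [-1.     -0.0011 -0.0001]]
scr [ 0.0949  0.6932  1.597  -0.      0.8514 -1.4219]
scr' [ 0.0949  0.6932  1.597  -0.      0.8514  1.7197]
bed [-0.5165  0.51    1.9306 -0.      0.701  -2.0873]
bed' [-0.5165  0.51    1.9306 -0.      0.701   1.0543]
tray' [-0.804   0.5945  1.7023 -0.      0.8448  0.7668]
ang [ 0.2417  0.599   2.0188 -0.      0.5238 -2.2017]
ang' [ 0.2417  0.599   2.0188 -0.      0.5238  0.9398]
pl [-0.4319  0.5326  1.8674 -0.      0.7416 -0.4319]
pl' [-0.4319  0.5326  1.8674 -0.      0.7416  2.7097]
```

View pics/t_far.png

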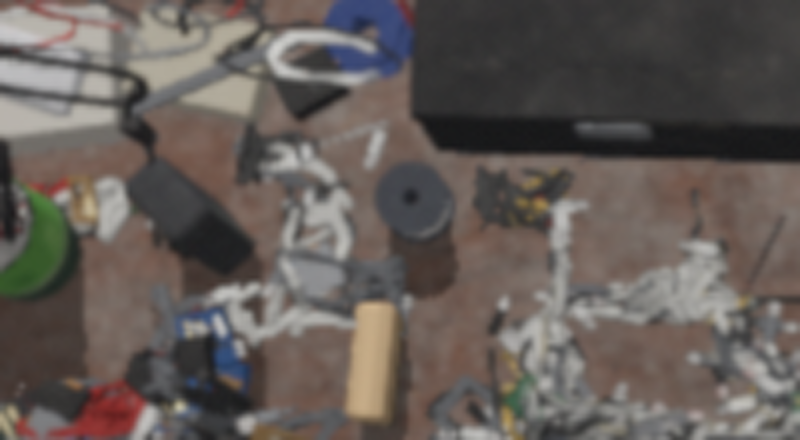

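```bash
cat >> h.py <<'E'
def tquat(t,jy=1.):
    x=np.array([np.sin(t),0,-np.cos(t)]);j=np.array([0,jy,0])
    return Ro.from_matrix(np.column_stack([x,j,np.cross(x,j)])).as_quat()
E
python3 - <<'E'
from h import *
np.set_printoptions(precision=4,suppress=True)
for d in(15,25,35,45):
  t=np.radians(d)
  for jy in(1,-1):
    c,s=np.cos(t),np.sin(t)
    # rect half width .016 along w=(cos t, sin t) ; corners tip +- .016 w
    tip=np.array([.453-.016*c,0,.044+.016*s]);tip[1]=-.147
    for back in(0,.05):
      P=tip-(.025+back)*np.array([s,0,-c]);q=robot.inverse_kinematics(P,tquat(t,jy));print(d,jy,back,P,None if q is None else np.array(q))
print(atz("top",187,157.5,0),atz("top",185,150,.125),atz("top",192,150,.06))
print(atz("top",389,185,0), atz("top",405,158,.2),atz("top",420,165,.2))
E
```

```text
15 1 0 [ 0.4311 -0.147   0.0723] [-0.5606  0.4966  2.1291  0.4486  0.3229 -2.5441]
15 1 0.05 [ 0.4181 -0.147   0.1206] [-0.5797  0.3709  2.1092  0.3237  0.4619 -2.4265]
15 -1 0 [ 0.4311 -0.147   0.0723] [-0.5606  0.4966  2.1291  0.4486  0.3229  0.5975]
15 -1 0.05 [ 0.4181 -0.147   0.1206] [-0.5797  0.3709  2.1092  0.3237  0.4619  0.7151]
25 1 0 [ 0.4279 -0.147   0.0734] [-0.6545  0.5283  2.2702  1.6127  0.2604  2.4905]
25 1 0.05 [ 0.4068 -0.147   0.1187] [-0.6972  0.3825  2.2679  1.0894  0.3111  2.9941]
25 -1 0 [ 0.4279 -0.147   0.0734] [-0.6545  0.5283  2.2702  1.6127  0.2604 -0.6511]
25 -1 0.05 [ 0.4068 -0.147   0.1187] [-0.6972  0.3825  2.2679  1.0894  0.3111 -0.1475]
35 1 0 [ 0.4256 -0.147   0.0737] [-0.769   0.6396  2.4129  2.2734  0.5499  1.6894]
35 1 0.05 [ 0.3969 -0.147   0.1146] [-0.8486  0.4875  2.434   1.9887  0.4903  1.9262]
35 -1 0 [ 0.4256 -0.147   0.0737] [-0.769   0.6396  2.4129  2.2734  0.5499 -1.4522]
35 -1 0.05 [ 0.3969 -0.147   0.1146] [-0.8486  0.4875  2.434   1.9887  0.4903 -1.2154]
45 1 0 [ 0.424 -0.147  0.073] [-0.9014  0.876   2.5584  2.4152  0.988   1.2962]
45 1 0.05 [ 0.3887 -0.147   0.1083] [-1.0335  0.7792  2.6224  2.2896  0.9393  1.2937]
45 -1 0 [ 0.424 -0.147  0.073] [-0.9014  0.876   2.5584  2.4152  0.988  -1.8454]
45 -1 0.05 [ 0.3887 -0.147   0.1083] [-1.0335  0.7792  2.6224  2.2896  0.9393 -1.8479]
[0.6557 0.2318 0.    ] [0.652  0.2014 0.125 ] [0.6653 0.2012 0.06  ]
[ 0.5788 -0.3455  0.    ] [ 0.6188 -0.3565  0.2   ] [ 0.6019 -0.3928  0.2   ]
```

```bash
python3 - <<'E'
from h import *
np.set_printoptions(precision=4,suppress=True)
T=lambda s:print(s,round(robot.current_time(),2),np.array(robot.current_ee_pos()),np.array(robot.current_contact_force()))
yaw=np.pi/2-.054
ux=np.array([np.cos(-.054),np.sin(-.054)])
c=np.array([.5845,.1155])-.010*ux
robot.move_ptp([.42,-.2,.25],quat(np.pi/2));T("via")
robot.move_ptp([*c,.16],quat(yaw));T("above")
robot.move_gripper(.06)
robot.move_linear([*c,.047],max_speed=.15);T("down")
f=robot.grab_frame("side");crop(f,265,100,365,200,5,"pics/g1.png")
E
```

```text
via 1.95 [ 0.4201 -0.2005  0.25  ] [-0.3731  0.2527 -0.2404]
above 3.31 [0.5746 0.115  0.1603] [0.9237 0.5533 0.1664]
down 4.86 [0.575  0.1161 0.0477] [-0.3633  0.483   0.4977]
```

View pics/g1.png

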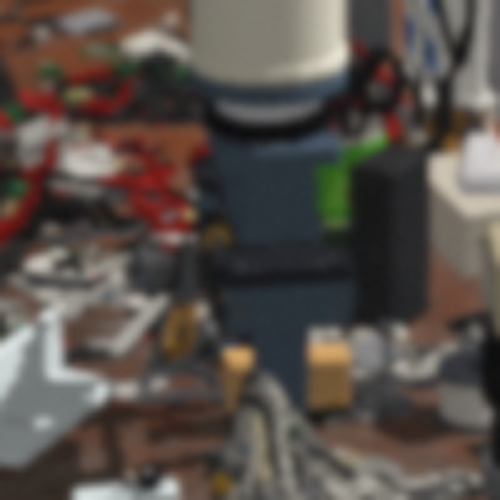

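Both fingers straddle the beech grip, which shows on either side at (237,372) and (328,375). I'll grip it and carry it over to the bed.

```bash
python3 - <<'E'
from h import *
np.set_printoptions(precision=4,suppress=True)
T=lambda s:print(s,round(robot.current_time(),2),np.array(robot.current_ee_pos()),np.array(robot.current_contact_force()),robot.current_gripper_width())
robot.move_gripper(.0);T("grip")
p=np.array(robot.current_ee_pos())
robot.move_linear([p[0],p[1],.15],max_speed=.2);T("lift")
robot.move_ptp([.404,-.160,.15],quat(np.pi/2));T("over")
robot.move_linear([.404,-.160,.092],max_speed=.15);T("low")
f=robot.grab_frame("side");crop(f,230,140,350,300,4,"pics/g2.png")
f=robot.grab_frame("top");crop(f,265,195,425,275,5,"pics/g2t.png")
E
```

```text
grip 5.52 [0.5746 0.1161 0.0472] [-0.0069  1.0884  3.6129] 0.02680985403333458
lift 6.18 [0.5741 0.116  0.1492] [-0.0024  0.6279 -0.9566] 0.026687453180685577
over 7.42 [ 0.4046 -0.1597  0.1498] [ 1.6674  0.7094 -1.452 ] 0.02705315182456084
low 7.95 [ 0.4044 -0.1597  0.0922] [ 0.6487 -0.8559 -1.6556] 0.02718050092642479
```

View pics/g2.png

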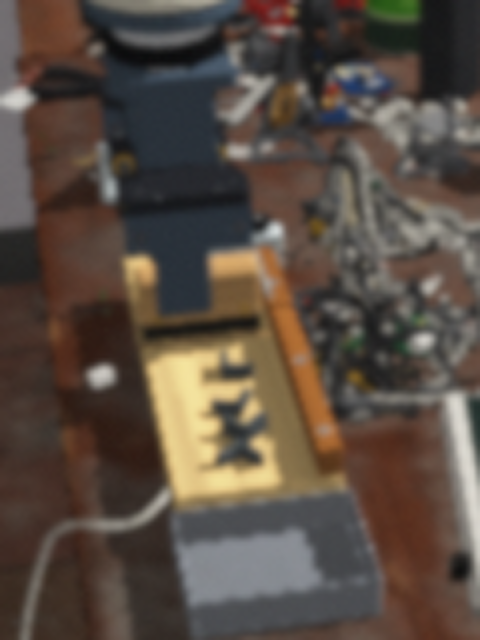

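View pics/g2t.png

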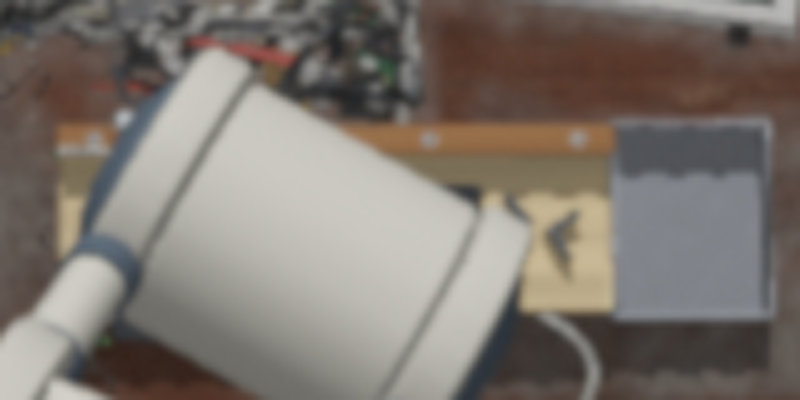

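The scraper is level over the bed behind all four slices, with its black foot edge at (145–258, 326) in the side crop. I'll lower it to light contact, then find the fence and sweep.

```bash
python3 - <<'E'
from h import *
np.set_printoptions(precision=4,suppress=True)
F=lambda:np.mean([robot.current_contact_force() for _ in range(3)],axis=0)
T=lambda s:print(s,round(robot.current_time(),2),np.array(robot.current_ee_pos()),np.array(robot.current_contact_force()),round(robot.current_gripper_width(),4))
f0=F();z=.086;x,y=.404,-.160
while z>.078:
    robot.move_linear([x,y,z],max_speed=.05); f=F()-f0
    if f[2]>3: break
    z-=.001
print("bed contact z",z,f)
z+=.001
robot.move_linear([x,y,z],max_speed=.05)
f0=F()
while x<.416:
    robot.move_linear([x,y,z],max_speed=.05); f=F()-f0
    if f[0]<-3: break
    x+=.001
print("fence contact x",x,f)
x-=.001
robot.move_linear([x,y,z],max_speed=.05);T("ready")
g=robot.grab_frame("side");crop(g,230,140,350,300,4,"pics/g3.png")
E
```

```text
bed contact z 0.08299999999999999 [ 0.3945 -0.3251  6.9301]
fence contact x 0.41200000000000003 [-6.3111 -1.9536  2.2658]
ready 11.82 [ 0.411 -0.16   0.084] [-2.1448  0.0619 -0.9601] 0.0273
```

View pics/g3.png

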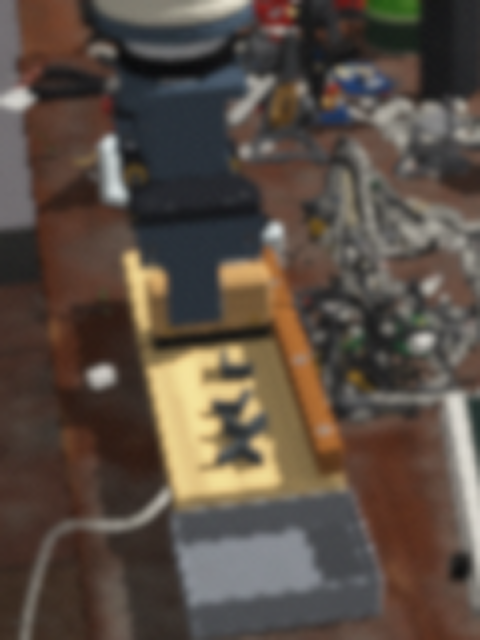

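```bash
python3 - <<'E'
from h import *
np.set_printoptions(precision=4,suppress=True)
T=lambda s:print(s,round(robot.current_time(),2),np.array(robot.current_ee_pos()),np.array(robot.current_contact_force()),round(robot.current_gripper_width(),4))
robot.move_linear([.411,-.29,.0835],max_speed=.08);T("a")
g=robot.grab_frame("side");crop(g,230,140,350,300,4,"pics/g4.png")
robot.move_linear([.411,-.345,.0835],max_speed=.08);T("b")
g=robot.grab_frame("side");crop(g,230,140,350,300,4,"pics/g5.png")
g=robot.grab_frame("top");crop(g,305,195,425,275,5,"pics/g5t.png")
E
cd pics; python3 -c "
import cv2,numpy as np
cv2.imwrite('g45.png',cv2.resize(np.hstack([cv2.imread('g4.png'),cv2.imread('g5.png')]),(800,533)))"
```

```text
a 13.64 [ 0.411  -0.2897  0.0835] [-0.5053 -0.3886 -1.5469] 0.0267
b 14.53 [ 0.4108 -0.3446  0.0834] [ 0.3497  0.2392 -0.5218] 0.0268
```

View pics/g45.png

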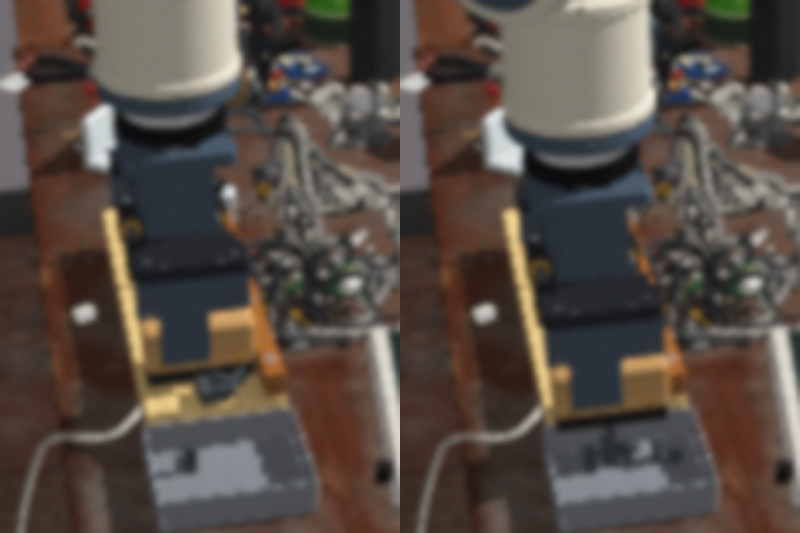

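View pics/g5t.png

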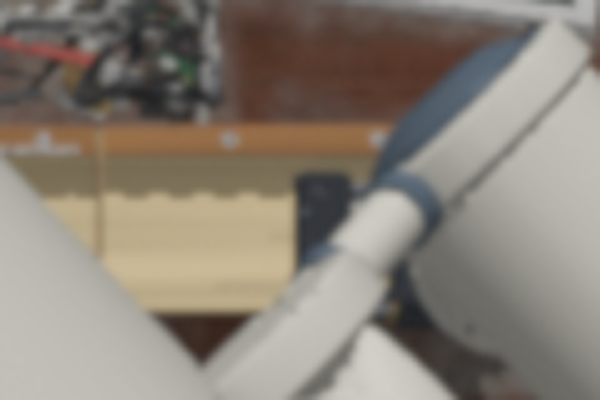

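The bed is empty behind the scraper, and the dark slices are in the tray at about (590–675, 450). I'll lift, still holding the scraper, and check the tray.

```bash
python3 - <<'E'
from h import *
robot.move_linear([.411,-.345,.14],max_speed=.2)
robot.move_ptp([.42,-.10,.16],quat(np.pi/2))
print(robot.current_time())
g=robot.grab_frame("side");crop(g,250,180,350,310,5,"pics/g6.png")
g=robot.grab_frame("top");crop(g,365,205,445,275,7,"pics/g6t.png")
E
```

```text
16.0333
```

View pics/g6.png

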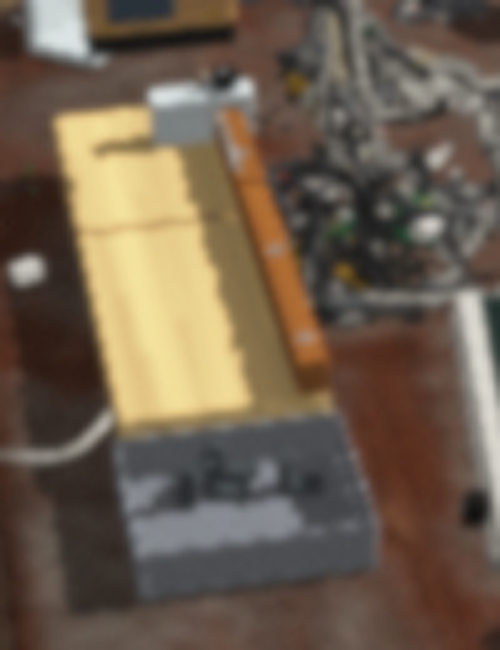

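View pics/g6t.png

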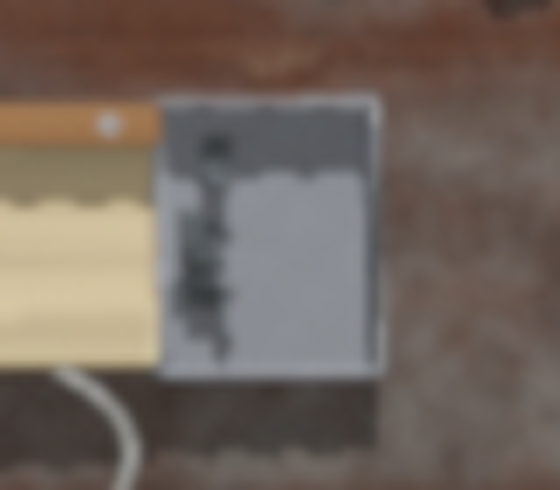

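All four slices are in the tray along its near wall, at (180–235, 130–360) in the top crop, and the bed is empty. I'll put the scraper back on its old spot and then go to the angle.

```bash
python3 - <<'E'
from h import *
np.set_printoptions(precision=4,suppress=True)
T=lambda s:print(s,round(robot.current_time(),2),np.array(robot.current_ee_pos()),np.array(robot.current_contact_force()),round(robot.current_gripper_width(),4))
yaw=np.pi/2-.054
robot.move_ptp([.574,.116,.12],quat(yaw))
robot.move_linear([.574,.116,.052],max_speed=.15)
f0=np.array(robot.current_contact_force());z=.050
while z>.044:
    robot.move_linear([.574,.116,z],max_speed=.05)
    if (np.array(robot.current_contact_force())-f0)[2]>3: break
    z-=.001
T("placed");robot.move_gripper(.05);T("open")
robot.move_linear([.574,.116,.15],max_speed=.2)
robot.move_gripper(.045)
# angle: leg centre
x,y,a=.4285,.1455,np.radians(139.9)
leg=np.array([x,y])+.021*np.array([np.cos(a),np.sin(a)])
print(leg)
robot.move_ptp([*leg,.13],quat(a));T("above angle")
g=robot.grab_frame("side");crop(g,225,120,365,220,5,"pics/g7.png")
g=robot.grab_frame("top");crop(g,180,150,300,270,5,"pics/g7t.png")
E
```

```text
placed 19.02 [0.5741 0.1161 0.047 ] [-5.666  -0.6789 21.2568] 0.027
open 19.57 [0.574  0.116  0.0459] [-0.6504  0.7593  0.4827] 0.05
[0.4124 0.159 ]
above angle 21.36 [0.4137 0.1591 0.1302] [ 0.5145 -0.2775 -0.6392] 0.0447
```

View pics/g7.png

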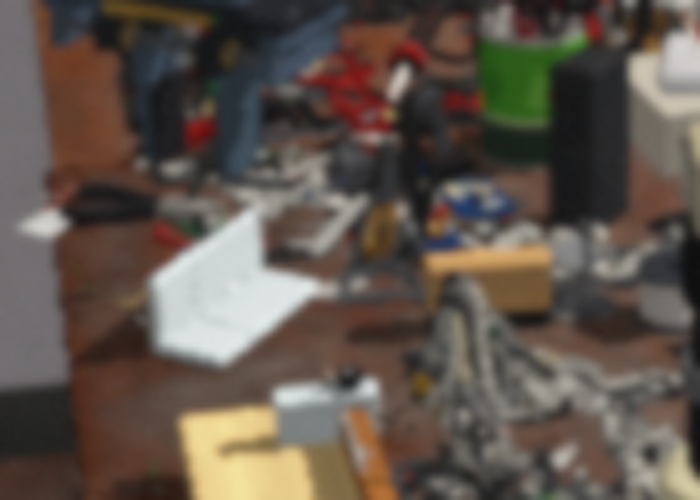

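View pics/g7t.png

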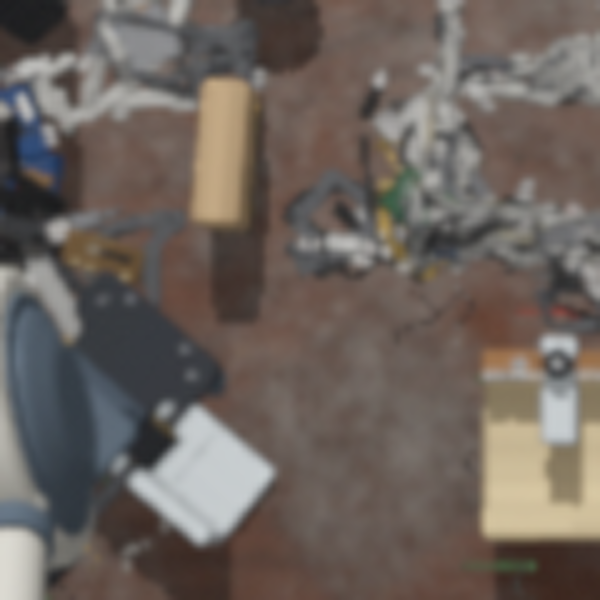

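The scraper stands released on the desk at (228,150) in the top crop. The open fingers straddle the upright leg, at (165,150) and (240,150) in the side crop. Now I'll descend and grip.

```bash
python3 - <<'E'
from h import *
np.set_printoptions(precision=4,suppress=True)
T=lambda s:print(s,round(robot.current_time(),2),np.array(robot.current_ee_pos()),np.array(robot.current_contact_force()),round(robot.current_gripper_width(),4))
robot.move_linear([.4124,.159,.050],max_speed=.12);T("down")
robot.move_gripper(0);T("grip")
robot.move_linear([.4124,.159,.15],max_speed=.2);T("lift")
robot.move_ptp([.445,-.155,.15],quat(0));T("over bed")
g=robot.grab_frame("side");crop(g,225,130,365,250,5,"pics/g8.png")
g=robot.grab_frame("top");crop(g,255,185,415,275,5,"pics/g8t.png")
E
```

```text
down 22.27 [0.4128 0.159  0.0503] [0.1413 0.4758 1.0244] 0.0451
grip 22.93 [0.4124 0.159  0.0501] [-1.5439  1.1434  5.2837] 0.0078
lift 23.58 [0.412  0.1589 0.1494] [ 0.4451 -0.6909 -2.5673] 0.0079
over bed 25.18 [ 0.4449 -0.1545  0.1496] [-0.2755 -0.1377 -1.2438] 0.0079
```

View pics/g8.png

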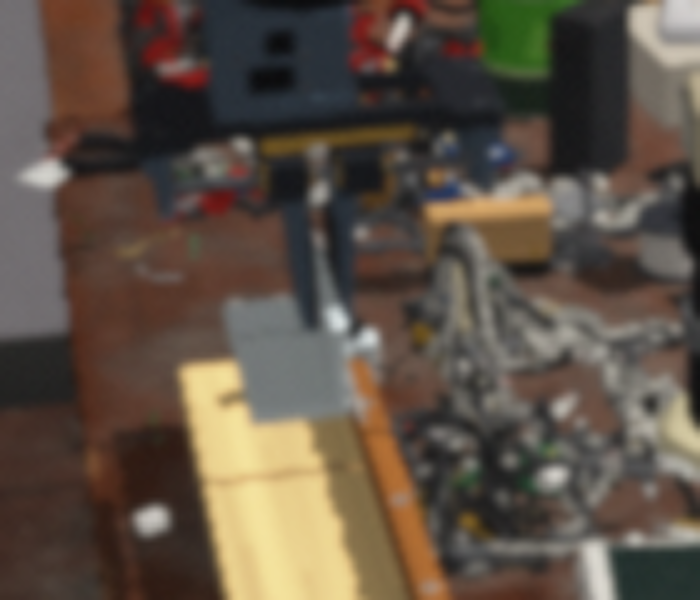

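View pics/g8t.png

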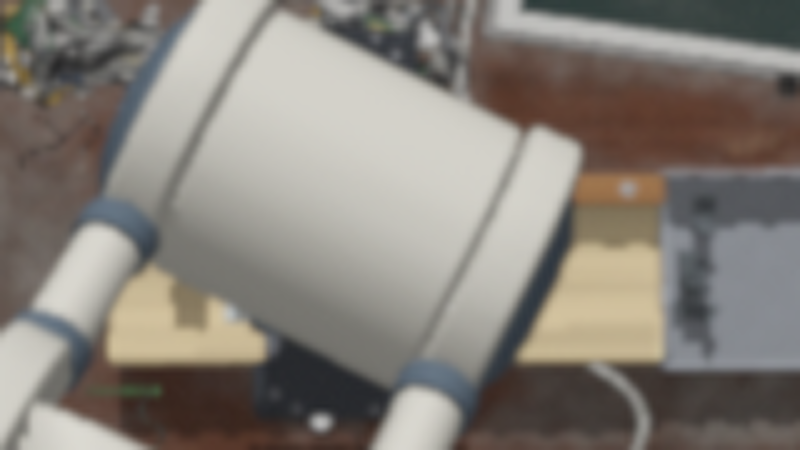

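The angle hangs with its flat leg toward the robot and its upright leg by the fence. Its near-end edge is at (258,420)–(355,408) and its far corner at (230,302) in the side crop. I'll measure where it sits in the grip.

```bash
python3 - <<'E'
from h import *
np.set_printoptions(precision=4,suppress=True)
s=lambda x,y:(225+x/5,130+y/5)
for p,z in(((258,421),.0995),((355,410),.0995),((230,302),.1075)): print(atz("side",*s(*p),z))
# expected
for P in((.399,-.2145,.0995),(.449,-.2145,.0995),(.399,-.0945,.1075),(.449,-.2145,.1495)):
    q=proj("side",P)[0];print(P,(q-[225,130])*5)
E
```

```text
[ 0.4052 -0.2189  0.0995]
[ 0.4536 -0.2186  0.0995]
[ 0.4048 -0.1052  0.1075]
(0.399, -0.2145, 0.0995) [244.4114 417.9775]
(0.449, -0.2145, 0.0995) [344.459  406.9476]
(0.399, -0.0945, 0.1075) [216.9122 293.9733]
(0.449, -0.2145, 0.1495) [340.6196 318.1352]
```

```bash
python3 - <<'E'
from h import *
np.set_printoptions(precision=4,suppress=True)
F=lambda:np.mean([robot.current_contact_force() for _ in range(3)],axis=0)
T=lambda s:print(s,round(robot.current_time(),2),np.array(robot.current_ee_pos()),np.array(robot.current_contact_force()),round(robot.current_gripper_width(),4))
x,y=.445,-.160
robot.move_linear([x,y,.093],max_speed=.12)
f0=F();z=.089
while z>.082:
    robot.move_linear([x,y,z],max_speed=.05); f=F()-f0
    if f[2]>3: break
    z-=.001
print("bed",z,f); z+=.0005
robot.move_linear([x,y,z],max_speed=.05);f0=F();T("down")
y=-.156
while y<-.128:
    robot.move_linear([x,y,z],max_speed=.05); f=F()-f0
    if f[1]<-5: break
    y+=.001
print("stop y",y,f); y-=.0005
robot.move_linear([x,y,z],max_speed=.05)
f0=F();x=.450
while x<.464:
    robot.move_linear([x,y,z],max_speed=.05); f=F()-f0
    if f[0]<-6: break
    x+=.001
print("fence x",x,f);T("seated")
g=robot.grab_frame("side");crop(g,225,130,365,250,5,"pics/g9.png")
E
```

```text
bed 0.086 [-0.9574  1.2351  4.511 ]
down 27.16 [ 0.4449 -0.16    0.0864] [ 0.5221 -1.347  -3.3778] 0.0079
stop y -0.13799999999999998 [ -2.0824 -10.9755   0.913 ]
fence x 0.459 [-6.7476 -3.1081  2.7037]
seated 34.66 [ 0.458  -0.1389  0.0864] [ -6.7497 -10.4786   0.6962] 0.0077
```

View pics/g9.png

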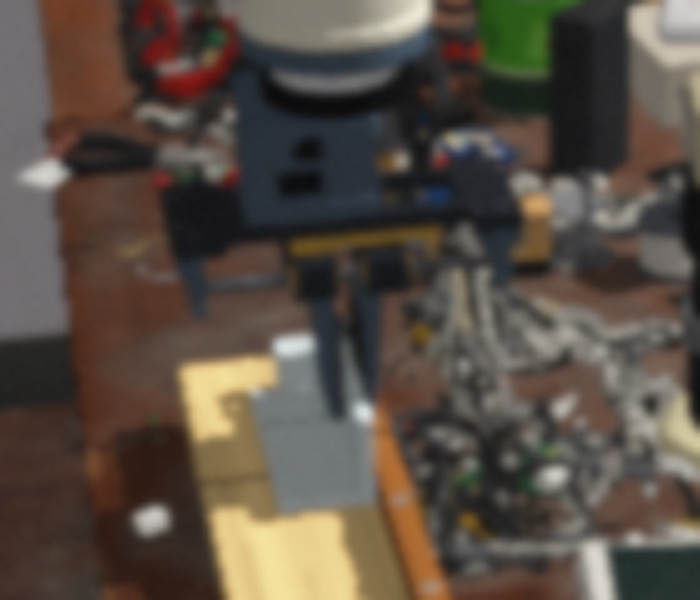

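The angle sits along the fence with its end at the stop block, which is at (295,345) in the side crop. I'll let go, go up and look at the seating before pressing.

```bash
python3 - <<'E'
from h import *
np.set_printoptions(precision=4,suppress=True)
T=lambda s:print(s,round(robot.current_time(),2),np.array(robot.current_ee_pos()),np.array(robot.current_contact_force()),round(robot.current_gripper_width(),4))
p=robot.current_ee_pos()
robot.move_gripper(.030);T("open")
robot.move_linear([p[0],p[1],.15],max_speed=.2)
robot.move_gripper(0)
t=np.radians(15);c,s=np.cos(t),np.sin(t)
tip=np.array([.4535-.016*c,-.147,.044+.016*s])
d=np.array([1,0,-1])/2**.5
P=tip-.025*np.array([s,0,-c])
P0=P-.05*d+[0,0,.03]
robot.move_ptp(P0,tquat(t,-1));T("pre"); print(P)
g=robot.grab_frame("side");crop(g,225,130,365,250,5,"pics/g10.png")
g=robot.grab_frame("top");crop(g,255,185,415,275,5,"pics/g10t.png")
E
```

```text
open 35.24 [ 0.459  -0.1384  0.0865] [-0.6805  0.1098  0.1687] 0.0301
pre 37.38 [ 0.3967 -0.1472  0.1378] [-0.2524  0.8307 -0.3247] 0.0006
[ 0.4316 -0.147   0.0723]
```

View pics/g10.png

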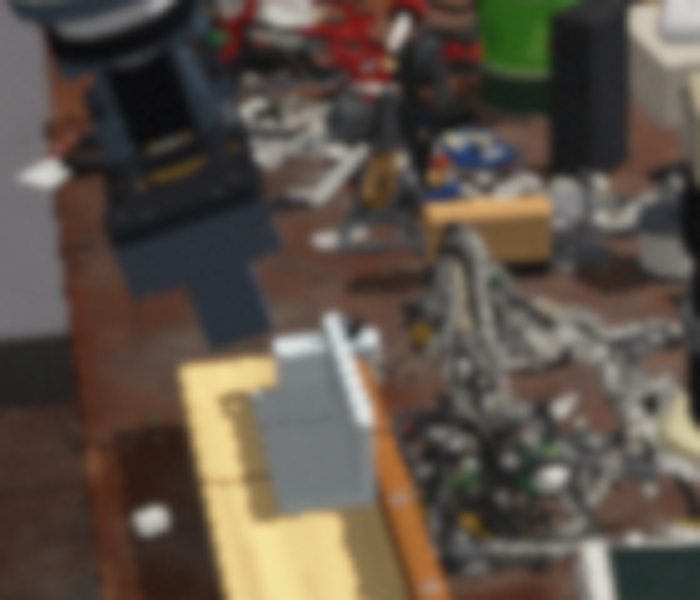

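View pics/g10t.png

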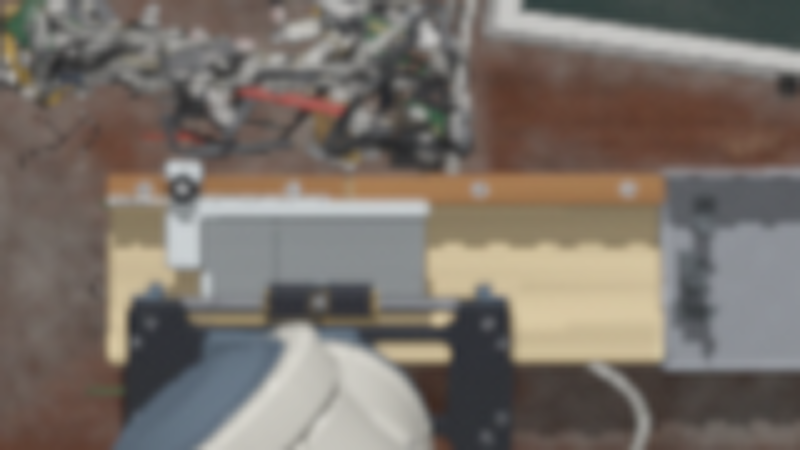

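The angle is square. Its bright back edge lies on the fence at (203–428, 207) in the top crop, with no visible gap at the stop at x≈202. Now the diagonal press into the inner corner, with force feedback.

```bash
python3 - <<'E'
from h import *
np.set_printoptions(precision=4,suppress=True)
F=lambda:np.mean([robot.current_contact_force() for _ in range(4)],axis=0)
P=np.array([.4316,-.147,.0723]);d=np.array([1,0,-1])/2**.5
robot.move_linear(P-.05*d,max_speed=.15)
robot.move_linear(P-.006*d,max_speed=.1)
robot.dwell(.1);f0=F();print("f0",f0)
T=P-.006*d
for i in range(40):
    f=F()-f0
    ok=[-f[0]>=18, f[2]>=16]
    if all(ok) or robot.current_time()>60: break
    st=np.array([0 if ok[0] else (.001 if -f[0]<4 else .0005),0,0 if ok[1] else -(.001 if f[2]<4 else .0005)])
    T=T+st
    robot.move_linear(T,max_speed=.03)
    if i%3==0: print(i,T,f)
robot.dwell(.5)
print(T,robot.current_ee_pos(),F()-f0,robot.current_time())
g=robot.grab_frame("side");crop(g,225,130,365,250,5,"pics/g11.png")
g=robot.grab_frame("top");crop(g,255,185,415,275,5,"pics/g11t.png")
E
```

```text
f0 [-0.0816  0.019  -0.7162]
0 [ 0.4284 -0.147   0.0755] [0. 0. 0.]
3 [ 0.4314 -0.147   0.0725] [-0.0323 -0.4491  1.2722]
6 [ 0.4329 -0.147   0.0715] [-17.6211  -5.0595  26.9942]
[ 0.4329 -0.147   0.0715] [ 0.4315 -0.1467  0.0718] [-20.6238  -7.6201  29.6393] 40.775
```

View pics/g11.png

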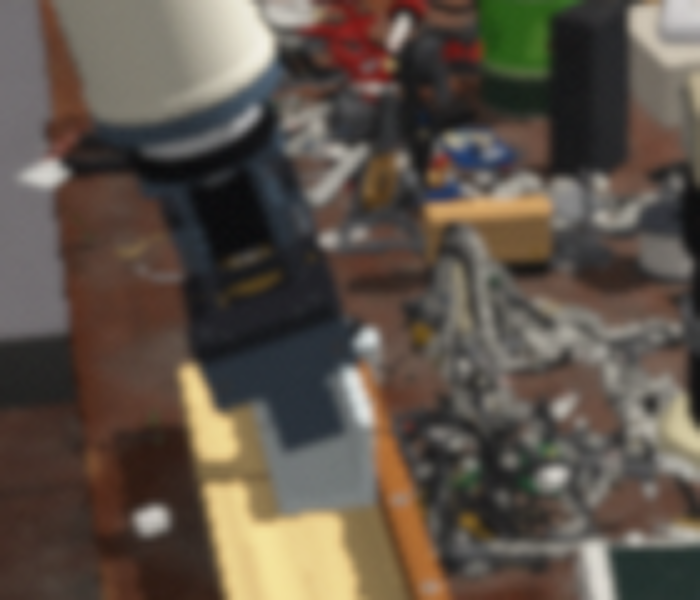

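View pics/g11t.png

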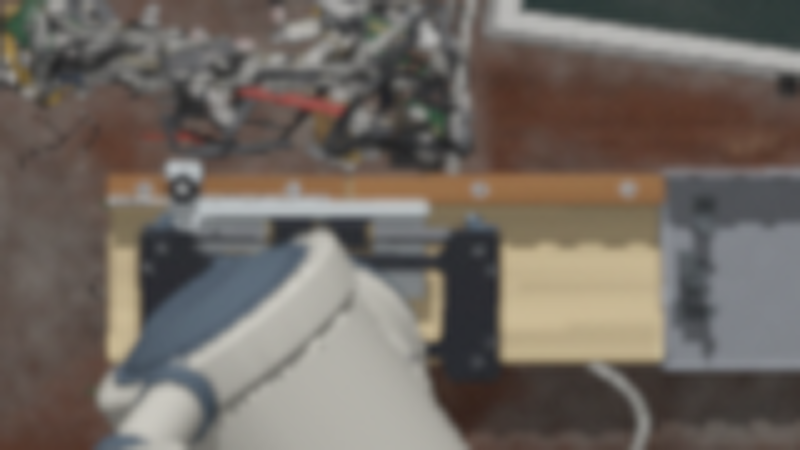

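The fingertips are in the inner corner, and the angle still lies on the fence line up at the stop. The push is about 21 N forward and 30 N down. Even if bed friction takes about 10 N, the fence still gets about 11 N. One stability check, then hand in.

```bash
python3 - <<'E'
from h import *
np.set_printoptions(precision=3,suppress=True)
a=np.array(robot.current_ee_pos());robot.dwell(.6)
print(np.array(robot.current_ee_pos())-a,np.array(robot.current_contact_force()),robot.current_time())
robot.job_done()
E
```

```text
[ 0. -0.  0.] [-21.357  -7.639  29.262] 41.475
the job is handed in; nothing more can be done
```

I finished the whole job and handed it in at 41.5 s, with the fingers still pressing. No verdict is reported, so this rests on my own checks.

- **Slices:** I swept all four into the scrap tray with the scraper in the fingers. The pictures show the bed empty and all the slices along the tray's near wall. I saw none above the rim but did not measure their heights.
- **Scraper:** I put it back on its old spot on the desk and let go; it stood upright, clear of the board and the angle. It came down harder than planned, about 21 N at the wrist.
- **Angle:** I felt for the bed, then the stop, then the fence while placing it. The top view then showed its back on the fence and its end at the stop, with no visible gap.
- **Press:** With closed fingers, tilted 15°, I pushed diagonally into the inner corner. The push held at about 21 N towards the fence, 29 N down and 8 N towards the stop, with no movement over the last 0.6 s. Bed friction should take about 10 N, leaving roughly 11 N on the fence; I could not measure that directly.
- **Bystanders:** I did not touch the spool, multimeter or tape on purpose, and noticed no shift in the pictures where they were visible.

One disagreement in my measurements: the side camera put the angle about 4 mm off from where the top view and touch contacts did. I relied on the contacts for the final seating.

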